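# Clear used cups and a vial through the waste hatch

### The job

Clear the waste board: slide its hatch wide open, push the two used sample cups and the used brown vial along the deck until they drop through the hatch into the basket underneath, then slide the hatch fully shut again. Do not lift any of the three off the deck (they shed powder), and leave the glass reference disc lying where it is on the board.

Things in the scene. Friction and masses are not known exactly. Their poses are not given: they have to be found in the camera images.
- waste_board: stainless waste board, a fixed stand on the worktop. Origin on the worktop; +x away from the robot, +y left, z up. Flat deck, top at z = 109 mm, x from -120 to +130, y from -155 to +190 mm, with a rolled rim 7 mm high, 8 mm wide round its edge. The hatch opening (no rim) spans x from -95 to +5, y from -105 to -10 mm; 1 mm screw heads beside it. Side panels below.
- hatch (a joint): opening of the slide hatch in m: 0 shut, 0.092 fully open. It slides along the board's +x (away from the robot) to open, -x to shut, under the deck, and stays where it is left; about 2 N moves it; hard stops at both ends. Starts shut or up to 15 mm open. Fully open, the free mouth is 94 x 95 mm.
- hatch_tab (a point): point midway along the hatch's upright steel tab, 20 mm above the deck. Tab: 60 mm wide along the board's y, 5 mm thick along x (6.5 at its black edge trim), top 39 mm above the deck, on the front edge of the hatch plate; at x = -91 mm when shut, at the opening's far (+x) edge when fully open. Push its front face to open, its back face to shut. Axes as the board's.
- hatch_mouth (a point): centre of the open hatch mouth (hatch slid back), at deck-top height. Axes as the board's. A tall analyser (0.5 m high) stands to the right of the board, from about x = 0.55 m onward and y below 0.05 m in the world: the arm and gripper must come in round it.
- basket: white perforated plastic basket standing under the hatch, inside the board, its front rim showing at the board's front: 196 mm along the board's x, 242 mm along y, 93 mm high; inside about 142 x 202 mm. Origin at the centre of its underside, axes as the board's. It stays put and need not be touched.
- cup_a: used sample cup: white plastic, round, open or closed on top, 41 mm across (36 mm over the part that touches the deck), 27 mm high, about 25 g; stands upright on the waste board's deck, left of the hatch. Origin at the centre of its underside.
- cup_b: used sample cup: white plastic, round, open or closed on top, 41 mm across (36 mm over the part that touches the deck), 24 mm high, about 25 g; stands upright on the waste board's deck, left of the hatch. Origin at the centre of its underside.
- used_vial: used vial: small brown screw-capped vial, empty, 30 mm across, 64 mm high, about 45 g; stands upright on the deck, left of the hatch. Origin at the centre of its underside.
- ref_disc: reference disc: dark glass in a flat round steel holder, 45 mm across, 8 mm high, lying at the back (+x) of the deck. Origin at the centre of its underside. To be left alone.

How it is judged:
By the outcome, as a careful person would: the job done as asked, in the order asked, and still so for the second after the job is handed in, with the robot touching nothing.
It also fails if it takes over 61 s, if anything falls off the work surface, if the arm or the gripper's body presses on something with over 40 N, if the wrist force passes 120 N, or if a joint passes its speed limit or range.

### The arm

A 6-joint arm with a two-finger parallel gripper is mounted at the origin on a cart in front of the work surface, level with it; the furniture and walls round the work are solid. World frame = base frame: x ahead of the robot, y to its left, z up, the work surface at z = 0. Lengths are in mm, angles in degrees, forces in N, time in s.
With the tool pointing down it reaches from about 300 to 850 mm from the base axis. Payload 5.4 kg.
Tool frame: the origin (TCP) lies midway between the tips of the shut fingers; the grasp point (between the pads) lies 19 mm behind it; z points along the fingers, y is the line along which they close (so a half turn about z gives the same grasp; the last joint's range is limited). The gripper opens to 85 mm and grips with 20 to 120 N. Pads are 22 mm wide; open, the fingers measure 114 mm over their backs; the gripper's body (76 mm by 85 mm) begins 54 mm behind the grasp point. The pads swing forward as they close: fully open they stand 13 mm farther back than shut.
Start: joints at [-86.408, 9.076, 91.501, -0, 79.423, -12.038], TCP at [154.898, -553.726, 231.299] pointing down, gripper open.
Joint ranges: [-166.64, 166.64], [-54.1, 131.32], [10.49, 154.53], [-73.88, 253.88], [9.74, 151.15], [-171.62, 171.62]. Speed limits (degrees/s): [147.25, 147.25, 180, 180, 180, 180].

### API

Orientations are given as [roll, pitch, yaw] about the fixed x, y, z axes, in that order (R = Rz(yaw) Ry(pitch) Rx(roll)).
In Python, from bench import bot gives the robot as it stands. The module is installed in compiled form; this text tells all that it offers.
- The arm moves only by the tool play_rows, never from a script. Its argument "plan" is a list of rows, each an object of numbers: "wx", "wy", "wz": the turn, a rotation vector about the tool's x, y, z each as a share of 180 degrees, from -1 to 1; "x", "y", "z": the shift along the tool's x, y, z each as a share of 30 cm, from -1 to 1; "fingers": the opening, from -1 (shut) to 1 (fully open). A call has 1 to 20 rows; each row is the pose to reach, as a shift and turn from the pose commanded when the call began, along the tool's axes at that moment, turning the shorter way round; what a row does not reach only later rows make up. A row lasts 1/12 s, in which the tool goes at most 41.7 mm and 7.16 degrees, less where a joint would pass 70% of its speed; a pose out of reach is approached as far as the arm can. A call with a number of a shift or a turn outside -1 to 1 is refused whole. A call with a gripper value outside its range is refused whole. The fingers move at their own pace and stop on an object; the grip force is fixed at half the most. Time passes only in rows, so rows that repeat a pose let the fingers close. It gives the time, the measured TCP pose, the force, the opening and the grip force at its end, in the units of the state.
- bot.observe(): the state, without advancing time (a new reading comes with each control period).
- bot.get_image(name): name is "scene" or "side" or "wrist"; returns a dict with "image" (384x512x3 uint8, red, green, blue), "mtx" (3x3 intrinsics, pixels), "extrinsics" (4x4, takes a point from camera to world coordinates). Camera axes: x right, y up, looking along -z (the intrinsics and any distortion apply to the point x, -y, -z); pixel columns grow to the right and rows downward; lengths in mm; the calibration is good to about 2 mm. A picture is of the moment at which its call begins. There is no depth.
- bot.close_job(): hands the job in; it is judged then, once.
The state is a dict: "t": time; "qpos": joint angles; "dq": joint speeds; "joint_torque": joint torques, N m; "position": TCP position; "eef_rot": TCP orientation; "wrist_force": force on the tool from outside, world axes, zero at the start; "ft_torque": the same for the moment, N m; "width": finger opening in mm; "grip_force": force on a finger pad.
Only numpy, scipy, OpenCV 4.12 (cv2) and the standard library are available. Lean on these libraries where they do the work, as an engineer would, in place of code of your own. Each camera call takes 0.05 s, during which the arm holds its last target. There are 200 camera calls.

## Working session

There is one attempt and no reset: what is moved stays moved. The work goes in short steps, Python scripts to look and compute and a tool call to move; the robot and the scene stay as the last step left them, time stands still between calls to the robot, and variables do not carry over. Pictures are saved under pics/ and viewed, at most 10 in all, crops included, and the job is handed in when it is done.

Besides the shell and the picture viewer there is one more tool, called after "Request:" as name(argument=value, ...), one argument or row to a line, values as JSON. play_rows: Moves the arm, as the interface text tells. Shift numbers are shares of 30 cm and turn numbers shares of 180 degrees, none past 1 either way. Its arguments: {"type":"object","properties":{"plan":{"type":"array","items":{"type":"object","properties":{"wx":{"type":"number"},"wy":{"type":"number"},"wz":{"type":"number"},"x":{"type":"number"},"y":{"type":"number"},"z":{"type":"number"},"fingers":{"type":"number"}}}}},"required":["plan"]}

```bash
mkdir -p pics; cat > h.py <<'E'
import numpy as np, cv2
from bench import bot
def snap(n,f):
    d=bot.get_image(n); cv2.imwrite('pics/%s.png'%f,d['image'][:,:,::-1]); np.savez('pics/%s.npz'%f,**{k:d[k] for k in('image','mtx','extrinsics')}); return d
def load(f): return np.load('pics/%s.npz'%f)
def ray(d,u,v,z):
    K=np.array(d['mtx']);E=np.array(d['extrinsics']);p=np.linalg.inv(K)@[u,v,1]
    r=E[:3,:3]@[p[0],-p[1],-p[2]];o=E[:3,3]; return o+r*(z-o[2])/r[2]
def proj(d,P):
    K=np.array(d['mtx']);E=np.array(d['extrinsics']);c=E[:3,:3].T@(np.array(P)-E[:3,3]);c=K@[c[0],-c[1],-c[2]];return c[:2]/c[2]
E
python3 - <<'E'
from h import *
import cv2
a=snap('scene','s0');b=snap('side','d0')
for d in(a,b):print(np.round(d['mtx'],1).tolist(),np.round(d['extrinsics'],3).tolist(), [k for k in d])
print(bot.observe())
E
```

```text
[[351.5, 0.0, 255.0], [0.0, 351.5, 190.0], [0.0, 0.0, 1.0]] [[-0.915, 0.276, -0.295, 278.57], [-0.403, -0.653, 0.641, 826.531], [-0.016, 0.705, 0.709, 704.76], [0.0, 0.0, 0.0, 1.0]] ['image', 'mtx', 'extrinsics']
[[420.1, 0.0, 262.8], [0.0, 420.1, 179.7], [0.0, 0.0, 1.0]] [[-0.935, -0.315, 0.16, 672.013], [0.353, -0.842, 0.408, 649.028], [0.006, 0.438, 0.899, 859.865], [0.0, 0.0, 0.0, 1.0]] ['image', 'mtx', 'extrinsics']
{'t': 0.1, 'qpos': array([-8.64097311e+01,  9.11081909e+00,  9.15665946e+01,  3.76077322e-04,
        7.94224305e+01, -1.20403546e+01]), 'dq': array([ 0.05020398, -0.08956482, -0.19383924,  0.01881754, -0.0136694 ,
       -0.03238922]), 'joint_torque': array([ 4.65951307e-04, -3.96991789e+01, -3.32336712e+01, -8.97738664e-05,
        4.19052158e-03,  1.64292516e-06]), 'position': array([ 154.84695787, -553.18621689,  230.38359811]), 'eef_rot': array([-1.79902429e+02, -2.11889949e-02,  1.56305360e+01]), 'wrist_force': array([-0.43087806, -0.16112143,  0.58051955]), 'ft_torque': array([-0.01469004,  0.0077086 , -0.02849932]), 'grip_force': 0.0, 'width': 85.31389223879216}
```

View pics/s0.png

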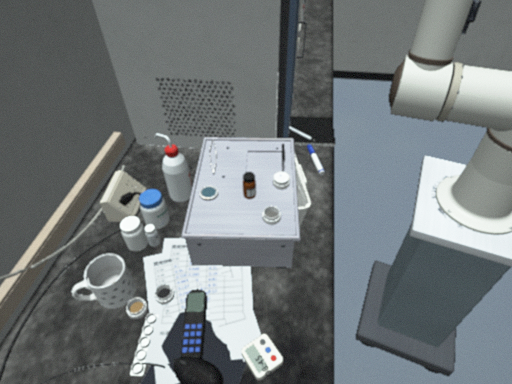

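View pics/d0.png

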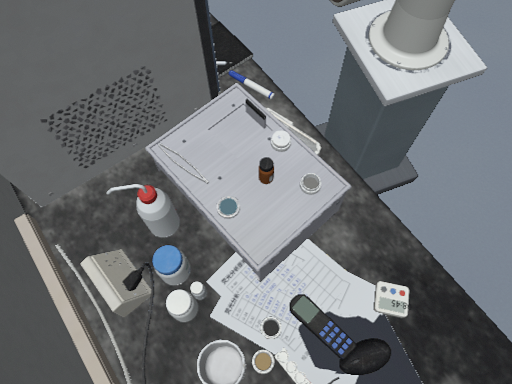

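The side view shows the board with corners at about (238,86), (148,149), (258,262) and (349,186). The tab is at (256,109), cups at (281,141) and (311,183), the vial at (266,170) and the disc at (228,207). I'll enlarge both views.

```bash
python3 - <<'E'
from h import *
a=load('s0');b=load('d0')
A=cv2.resize(a['image'][125:275,180:320],None,fx=4,fy=4,interpolation=2)[:,:,::-1]
B=cv2.resize(b['image'][80:275,140:360],None,fx=3,fy=3,interpolation=2)[:,:,::-1]
cv2.imwrite('pics/s0c.png',A);cv2.imwrite('pics/d0c.png',B)
for p in[(238,86),(148,149),(258,262),(349,186)]:print(ray(b,*p,116).round())
for p in[(205,139),(298,139),(188,236),(296,240)]:print('s',ray(a,*p,116).round())
E
```

```text
[510.  76. 116.]
[735. 164. 116.]
[606. 462. 116.]
[387. 383. 116.]
s [731. 166. 116.]
s [494.  67. 116.]
s [598. 474. 116.]
s [386. 395. 116.]
```

View pics/s0c.png

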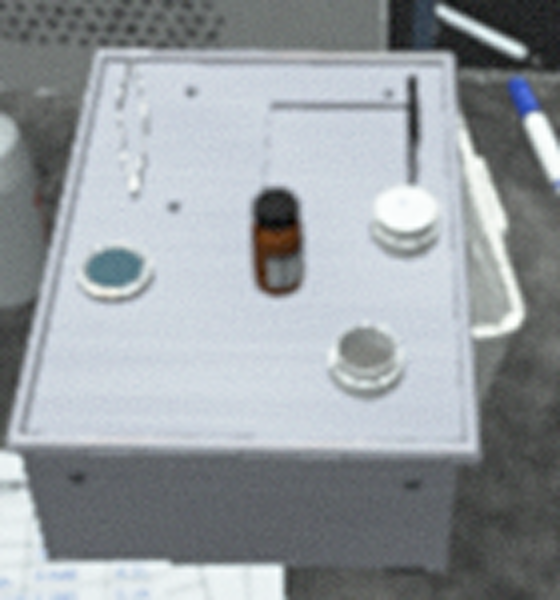

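View pics/d0c.png

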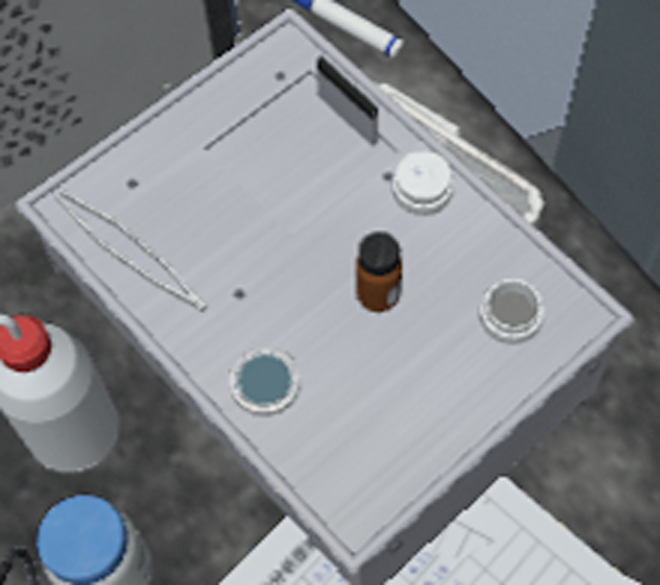

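Both views agree: the tab is near the right front, and there is a cup at the hatch's left front, the vial, a second cup at the left front, and the disc at the back. I'll fit the board pose from the rim corners and find the objects.

```bash
cat >> h.py <<'E'
def b2w(B,p):
    c,s=np.cos(B[2]),np.sin(B[2]); return np.array([B[0]+c*p[0]-s*p[1],B[1]+s*p[0]+c*p[1],p[2]])
def w2b(B,p):
    c,s=np.cos(B[2]),np.sin(B[2]);dx,dy=p[0]-B[0],p[1]-B[1]; return np.array([c*dx+s*dy,-s*dx+c*dy,p[2]])
E
python3 - <<'E'
from h import *
from scipy.optimize import least_squares
a=load('s0');b=load('d0')
C=[(-120,-155,116),(130,-155,116),(130,190,116),(-120,190,116)]
sd=lambda x,y:((x+.5)/3-.5+140,(y+.5)/3-.5+80); sc=lambda x,y:((x+.5)/4-.5+180,(y+.5)/4-.5+125)
D=[sd(290,10),sd(20,203),sd(358,572),sd(632,320)];S=[sc(455,55),sc(97,52),sc(12,445),sc(478,455)]
f=lambda q:np.concatenate([np.array(proj(d,b2w(q,c)))-p for d,P in((b,D),(a,S)) for c,p in zip(C,P)])
r=least_squares(f,[560,260,.37]);B=r.x;print(B,np.degrees(B[2]),r.fun.round(1))
np.save('B.npy',B)
O={'tabtopL':(sd(375,103),sc(413,80),148),'tabbaseL':(sd(375,140),None,109),'tabtopR':(sd(320,60),None,148),
'cupA_base':(sd(422,198),sc(405,235),115),'cupA_top':(sd(422,170),sc(405,205),136),'cupB_top':(sd(515,302),sc(366,346),133),'cupBbase':(sd(511,325),sc(366,375),112),'vialtop':(sd(380,247),sc(278,200),173),'vialbase':(sd(379,300),sc(278,283),109),'disc':(sd(264,378),sc(115,268),117),
'slot_far':(sd(205,149),sc(272,105),109),'screw1':(sd(280,76),sc(389,94),109),'screw2':(sd(388,177),None,109),'screw3':(sd(132,184),sc(192,92),109),'screw4':(sd(238,294),sc(174,207),109)}
for k,(p,q,z) in O.items():
    for d,x in((b,p),(a,q)):
        if x: print(k,w2b(B,ray(d,*x,z)).round(1))
E
```

```text
[5.61713311e+02 2.53752949e+02 3.80961829e-01] 21.82750496254837 [ 0.9 -1.  -1.6  0.2 -0.7  1.2  2.5 -0.5  0.1 -1.  -0.2 -0.9 -1.5 -0.3
  1.4 -0.7]
tabtopL [-91.8 -34.7 148. ]
tabtopL [-87.9 -81.  148. ]
tabbaseL [-89.1 -31.3 109. ]
tabtopR [-87.9 -86.7 148. ]
cupA_base [-78.3  27.9 115. ]
cupA_base [-82.1  27.5 115. ]
cupA_top [-84.1  20.5 136. ]
cupA_top [-81.4  23.6 136. ]
cupB_top [-61.2 131.4 133. ]
cupB_top [-58.6 132.8 133. ]
cupBbase [-56.3 135.7 112. ]
cupBbase [-58.9 135.5 112. ]
vialtop [ -9.4  59.1 173. ]
vialtop [ -8.7  60.6 173. ]
vialbase [ -5.9  63.1 109. ]
vialbase [ -7.1  63.3 109. ]
disc [ 88.4  57.1 117. ]
disc [ 88.9  60.6 117. ]
slot_far [   4.4 -106.2  109. ]
slot_far [   4.6 -102.7  109. ]
screw1 [ -75.5 -118.2  109. ]
screw1 [ -74.1 -115.7  109. ]
screw2 [-75.1  -2.7 109. ]
screw3 [  59.9 -118.1  109. ]
screw3 [  59.8 -115.9  109. ]
screw4 [ 60.3  -3.3 109. ]
screw4 [ 60.8  -1.2 109. ]
```

The geometry checks out: the screws, slot and tab land within about 2 mm of spec. Next is a helper that turns targets into row numbers.

```bash
cat >> h.py <<'E'
from scipy.spatial.transform import Rotation as R
import json,os
# work tool pose: tool x=board +y, tool y=board +x, z down
def cmd():
    return np.array(json.load(open('cmd.json'))) if os.path.exists('cmd.json') else np.array([154.898,-553.726,231.299,15.63])
def rows(wps):
    """wps: (x,y,z,yaw) world; prints shares from the commanded pose; stores rounded last one"""
    c=cmd();M=R.from_euler('xyz',[180,0,c[3]],degrees=True)
    for w in wps:
        s=np.round(M.inv().apply(np.array(w[:3])-c[:3])/300,3);wz=round(-(w[3]-c[3])/180,4);print(s,wz)
    e=np.r_[M.apply(s*300)+c[:3],c[3]-wz*180];json.dump(e.tolist(),open('cmd.json','w'))
def st():
    o=bot.observe();B=np.load('B.npy');print('t',round(o['t'],2),'board',w2b(B,o['position']).round(1),'world',o['position'].round(1),'rot',o['eef_rot'].round(2),'w',round(o['width'],1),'F',o['wrist_force'].round(1))
E
python3 - <<'E'
from h import *
B=np.load('B.npy');Y=np.degrees(B[2])+90
print(b2w(B,(-89,-58,200)))
rows([(290,-420,300,40),(380,-250,320,65)])
rows([(395,-100,320,85),(390,60,320,Y)])
E
```

```text
[500.65913198 166.81971473 200.        ]
[ 0.554 -0.308 -0.229] -0.1354
[ 0.995 -0.773 -0.296] -0.2743
[ 0.474 -0.166  0.   ] -0.1111
[ 0.951 -0.406  0.   ] -0.2601
```

Request:
play_rows(
  plan=[
    {"x": 0.277, "y": -0.154, "z": -0.115, "wz": -0.068, "fingers": -0.4},
    {"x": 0.554, "y": -0.308, "z": -0.229, "wz": -0.1354, "fingers": -0.4},
    {"x": 0.554, "y": -0.308, "z": -0.229, "wz": -0.1354, "fingers": -0.4},
    {"x": 0.554, "y": -0.308, "z": -0.229, "wz": -0.1354, "fingers": -0.4},
    {"x": 0.554, "y": -0.308, "z": -0.229, "wz": -0.1354, "fingers": -0.4},
    {"x": 0.995, "y": -0.773, "z": -0.296, "wz": -0.2743, "fingers": -0.4},
    {"x": 0.995, "y": -0.773, "z": -0.296, "wz": -0.2743, "fingers": -0.4},
    {"x": 0.995, "y": -0.773, "z": -0.296, "wz": -0.2743, "fingers": -0.4},
    {"x": 0.995, "y": -0.773, "z": -0.296, "wz": -0.2743, "fingers": -0.4},
    {"x": 0.995, "y": -0.773, "z": -0.296, "wz": -0.2743, "fingers": -0.4},
    {"x": 0.995, "y": -0.773, "z": -0.296, "wz": -0.2743, "fingers": -0.4},
    {"x": 0.995, "y": -0.773, "z": -0.296, "wz": -0.2743, "fingers": -0.4},
  ],
)

```text
invalid input
```

Request:
play_rows(
  plan=[
    {"x": 0.474, "y": -0.166, "z": 0, "wz": -0.1111, "fingers": -0.4},
    {"x": 0.474, "y": -0.166, "z": 0, "wz": -0.1111, "fingers": -0.4},
    {"x": 0.474, "y": -0.166, "z": 0, "wz": -0.1111, "fingers": -0.4},
    {"x": 0.474, "y": -0.166, "z": 0, "wz": -0.1111, "fingers": -0.4},
    {"x": 0.951, "y": -0.406, "z": 0, "wz": -0.2601, "fingers": -0.4},
    {"x": 0.951, "y": -0.406, "z": 0, "wz": -0.2601, "fingers": -0.4},
    {"x": 0.951, "y": -0.406, "z": 0, "wz": -0.2601, "fingers": -0.4},
    {"x": 0.951, "y": -0.406, "z": 0, "wz": -0.2601, "fingers": -0.4},
    {"x": 0.951, "y": -0.406, "z": 0, "wz": -0.2601, "fingers": -0.4},
    {"x": 0.951, "y": -0.406, "z": 0, "wz": -0.2601, "fingers": -0.4},
  ],
)

```text
invalid input
```

```bash
python3 - <<'E'
from h import *
st();print(cmd())
B=np.load('B.npy');Y=np.degrees(B[2])+90
W=lambda x,y,z:(*b2w(B,(x,y,z)),Y)
rows([W(-89,-58,200),W(-89,-58,124)])
E
```

```text
t 0.1 board [-677.7 -597.8  230.4] world [ 154.8 -553.2  230.4] rot [-1.799e+02 -2.000e-02  1.563e+01] w 85.3 F [-0.4 -0.2  0.6]
[390.04356505  60.06703408 320.099      111.822     ]
[0.193 0.475 0.4  ] -0.0
[0.193 0.475 0.654] -0.0
```

Both calls were refused and nothing moved. I'll retry with every field given.

Request:
play_rows(
  plan=[
    {"x": 0.277, "y": -0.154, "z": -0.115, "wx": 0, "wy": 0, "wz": -0.068, "fingers": -0.4},
    {"x": 0.554, "y": -0.308, "z": -0.229, "wx": 0, "wy": 0, "wz": -0.1354, "fingers": -0.4},
    {"x": 0.554, "y": -0.308, "z": -0.229, "wx": 0, "wy": 0, "wz": -0.1354, "fingers": -0.4},
    {"x": 0.554, "y": -0.308, "z": -0.229, "wx": 0, "wy": 0, "wz": -0.1354, "fingers": -0.4},
  ],
)

```text
t: 0.43
position: [267.0, -441.9, 287.9]
eef_rot: [-179.9, -0.0, 40.3]
wrist_force: [0.3, -0.1, 0.4]
width: 39.3
grip_force: 0.0
```

```bash
python3 - <<'E'
from h import *
json.dump([267,-441.9,288.3,40.0],open('cmd.json','w'))
B=np.load('B.npy');Y=np.degrees(B[2])+90
W=lambda x,y,z:(*b2w(B,(x,y,z)),Y)
rows([(380,-250,310,65)])
rows([(395,-100,310,85),(390,60,310,Y)])
rows([W(-89,-58,200),W(-89,-58,123)])
E
```

```text
[ 0.7   -0.248 -0.072] -0.1389
[ 0.474 -0.166 -0.   ] -0.1111
[ 0.95  -0.406 -0.   ] -0.2601
[0.194 0.475 0.366] -0.0
[0.194 0.475 0.623] -0.0
```

Request:
play_rows(
  plan=[
    {"x": 0.7, "y": -0.248, "z": -0.072, "wx": 0, "wy": 0, "wz": -0.1389, "fingers": -0.4},
    {"x": 0.7, "y": -0.248, "z": -0.072, "wx": 0, "wy": 0, "wz": -0.1389, "fingers": -0.4},
    {"x": 0.7, "y": -0.248, "z": -0.072, "wx": 0, "wy": 0, "wz": -0.1389, "fingers": -0.4},
    {"x": 0.7, "y": -0.248, "z": -0.072, "wx": 0, "wy": 0, "wz": -0.1389, "fingers": -0.4},
    {"x": 0.7, "y": -0.248, "z": -0.072, "wx": 0, "wy": 0, "wz": -0.1389, "fingers": -0.4},
    {"x": 0.7, "y": -0.248, "z": -0.072, "wx": 0, "wy": 0, "wz": -0.1389, "fingers": -0.4},
    {"x": 0.7, "y": -0.248, "z": -0.072, "wx": 0, "wy": 0, "wz": -0.1389, "fingers": -0.4},
  ],
)

```text
t: 1.02
position: [380.8, -248.6, 309.9]
eef_rot: [180.0, -0.0, 65.3]
wrist_force: [0.2, -0.6, 0.5]
width: 25.6
grip_force: 0.0
```

Request:
play_rows(
  plan=[
    {"x": 0.474, "y": -0.166, "z": 0, "wx": 0, "wy": 0, "wz": -0.1111, "fingers": -0.4},
    {"x": 0.474, "y": -0.166, "z": 0, "wx": 0, "wy": 0, "wz": -0.1111, "fingers": -0.4},
    {"x": 0.474, "y": -0.166, "z": 0, "wx": 0, "wy": 0, "wz": -0.1111, "fingers": -0.4},
    {"x": 0.474, "y": -0.166, "z": 0, "wx": 0, "wy": 0, "wz": -0.1111, "fingers": -0.4},
    {"x": 0.95, "y": -0.406, "z": 0, "wx": 0, "wy": 0, "wz": -0.2601, "fingers": -0.4},
    {"x": 0.95, "y": -0.406, "z": 0, "wx": 0, "wy": 0, "wz": -0.2601, "fingers": -0.4},
    {"x": 0.95, "y": -0.406, "z": 0, "wx": 0, "wy": 0, "wz": -0.2601, "fingers": -0.4},
    {"x": 0.95, "y": -0.406, "z": 0, "wx": 0, "wy": 0, "wz": -0.2601, "fingers": -0.4},
    {"x": 0.95, "y": -0.406, "z": 0, "wx": 0, "wy": 0, "wz": -0.2601, "fingers": -0.4},
    {"x": 0.95, "y": -0.406, "z": 0, "wx": 0, "wy": 0, "wz": -0.2601, "fingers": -0.4},
  ],
)

```text
t: 1.85
position: [389.2, 58.8, 309.2]
eef_rot: [-180.0, 0.0, 112.0]
wrist_force: [0.7, -0.1, -0.1]
width: 25.3
grip_force: 0.0
```

```bash
python3 - <<'E'
from h import *
st();print(cmd())
E
```

```text
t 1.85 board [-232.7 -116.9  309.2] world [389.2  58.8 309.2] rot [-1.7995e+02  2.0000e-02  1.1196e+02] w 25.3 F [ 0.7 -0.1 -0.1]
[500.75131816 166.84850432 123.         111.82      ]
```

Request:
play_rows(
  plan=[
    {"x": 0.194, "y": 0.475, "z": 0.33, "wx": 0, "wy": 0, "wz": 0, "fingers": -0.4},
    {"x": 0.194, "y": 0.475, "z": 0.33, "wx": 0, "wy": 0, "wz": 0, "fingers": -0.4},
    {"x": 0.194, "y": 0.475, "z": 0.33, "wx": 0, "wy": 0, "wz": 0, "fingers": -0.4},
    {"x": 0.194, "y": 0.475, "z": 0.33, "wx": 0, "wy": 0, "wz": 0, "fingers": -0.4},
    {"x": 0.194, "y": 0.475, "z": 0.33, "wx": 0, "wy": 0, "wz": 0, "fingers": -0.4},
    {"x": 0.194, "y": 0.475, "z": 0.33, "wx": 0, "wy": 0, "wz": 0, "fingers": -0.4},
    {"x": 0.194, "y": 0.475, "z": 0.33, "wx": 0, "wy": 0, "wz": 0, "fingers": -0.4},
  ],
)

```text
t: 2.43
position: [500.2, 163.2, 209.5]
eef_rot: [-179.8, 0.0, 111.7]
wrist_force: [0.2, -0.2, -0.7]
width: 25.5
grip_force: 0.0
```

```bash
python3 - <<'E'
from h import *
st();d=snap('side','d1');w=snap('wrist','w1')
A=np.hstack([cv2.resize(d['image'][70:270,140:360],(440,400)),cv2.resize(w['image'],(360,270),interpolation=3) if 0 else cv2.copyMakeBorder(cv2.resize(w['image'],(360,270)),0,130,0,0,0)])
cv2.imwrite('pics/m1.png',A[:,:,::-1])
E
```

```text
t 2.43 board [-90.7 -61.2 209.5] world [500.2 163.2 209.5] rot [-179.84    0.    111.68] w 25.5 F [ 0.2 -0.2 -0.7]
```

View pics/m1.png

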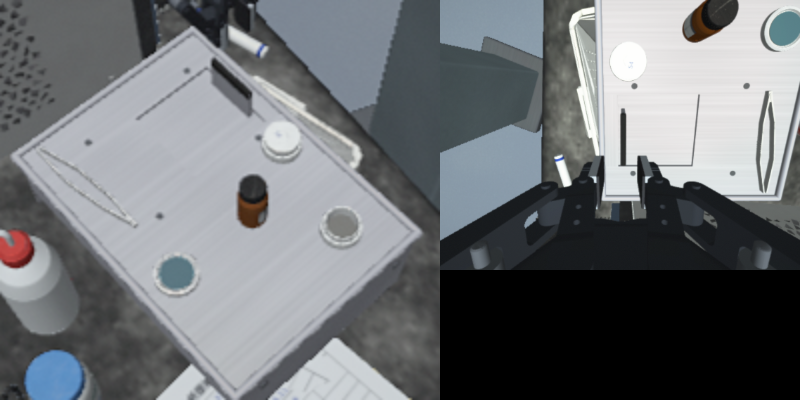

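The wrist view shows the tab at (624,135), lying between the two finger columns (598 and 645). I'll check this numerically with the wrist camera.

```bash
python3 - <<'E'
from h import *
B=np.load('B.npy');d=load('d1');w=load('w1');print(proj(d,(500.2,163.2,209.5)),w['extrinsics'].round(2).tolist(),w['mtx'].round(0).tolist())
f=512/360
P=lambda x,y:((x-440)*f,y*f)
for n,p,z in[('tabtopL',P(624,110),148),('tabtopR',P(623,165),148),('cupA',P(628,61),136),('cornerFR',P(605,199),116),('slot',P(697,95),109),('slotR',P(690,166),109),('screw',P(634,86),110),('disc',P(785,29),117)]:
    print(n,w2b(B,ray(w,*p,z)).round(1))
# cmd est
c=[500.7,166.85,211,111.82]
print(w2b(B,c))
E
```

```text
[255.27241273  87.39258171] [[0.93, -0.36, -0.1, 477.39], [0.37, 0.9, 0.24, 223.94], [-0.0, -0.26, 0.97, 353.24], [0.0, 0.0, 0.0, 1.0]] [[280.0, 0.0, 257.0], [0.0, 280.0, 189.0], [0.0, 0.0, 1.0]]
tabtopL [-85.8 -26.3 148. ]
tabtopR [-86.9 -88.7 148. ]
cupA [-81.5  23.1 136. ]
cornerFR [-111.2 -153.5  116. ]
slot [  4.  -13.9 109. ]
slotR [   3.8 -107.9  109. ]
screw [-73.2  -2.9 110. ]
disc [ 89.8  57.1 117. ]
[-88.95080144 -57.98708124 211.        ]
```

Request:
play_rows(
  plan=[
    {"x": 0, "y": 0.004, "z": 0.12, "wx": 0, "wy": 0, "wz": 0, "fingers": -0.4},
    {"x": 0, "y": 0.004, "z": 0.22, "wx": 0, "wy": 0, "wz": 0, "fingers": -0.4},
    {"x": 0, "y": 0.004, "z": 0.26, "wx": 0, "wy": 0, "wz": 0, "fingers": -0.4},
    {"x": 0, "y": 0.004, "z": 0.293, "wx": 0, "wy": 0, "wz": 0, "fingers": -0.4},
    {"x": 0, "y": 0.004, "z": 0.293, "wx": 0, "wy": 0, "wz": 0, "fingers": -0.4},
    {"x": 0, "y": 0.004, "z": 0.293, "wx": 0, "wy": 0, "wz": 0, "fingers": -0.4},
  ],
)

```text
t: 3.03
position: [502.0, 165.4, 124.1]
eef_rot: [179.9, 0.0, 111.8]
wrist_force: [0.5, 0.4, 0.9]
width: 25.7
grip_force: 0.0
```

```bash
python3 - <<'E'
from h import *
st()
E
```

```text
t 3.03 board [-88.3 -59.8 124.1] world [502.  165.4 124.1] rot [1.7989e+02 4.0000e-02 1.1179e+02] w 25.7 F [0.5 0.4 0.9]
```

Request:
play_rows(
  plan=[
    {"x": 0, "y": 0.025, "z": 0, "wx": 0, "wy": 0, "wz": 0, "fingers": -0.4},
    {"x": 0, "y": 0.05, "z": 0, "wx": 0, "wy": 0, "wz": 0, "fingers": -0.4},
    {"x": 0, "y": 0.075, "z": 0, "wx": 0, "wy": 0, "wz": 0, "fingers": -0.4},
    {"x": 0, "y": 0.1, "z": 0, "wx": 0, "wy": 0, "wz": 0, "fingers": -0.4},
    {"x": 0, "y": 0.125, "z": 0, "wx": 0, "wy": 0, "wz": 0, "fingers": -0.4},
    {"x": 0, "y": 0.15, "z": 0, "wx": 0, "wy": 0, "wz": 0, "fingers": -0.4},
    {"x": 0, "y": 0.175, "z": 0, "wx": 0, "wy": 0, "wz": 0, "fingers": -0.4},
    {"x": 0, "y": 0.2, "z": 0, "wx": 0, "wy": 0, "wz": 0, "fingers": -0.4},
    {"x": 0, "y": 0.225, "z": 0, "wx": 0, "wy": 0, "wz": 0, "fingers": -0.4},
    {"x": 0, "y": 0.25, "z": 0, "wx": 0, "wy": 0, "wz": 0, "fingers": -0.4},
    {"x": 0, "y": 0.275, "z": 0, "wx": 0, "wy": 0, "wz": 0, "fingers": -0.4},
    {"x": 0, "y": 0.295, "z": 0, "wx": 0, "wy": 0, "wz": 0, "fingers": -0.4},
    {"x": 0, "y": 0.31, "z": 0, "wx": 0, "wy": 0, "wz": 0, "fingers": -0.4},
    {"x": 0, "y": 0.31, "z": 0, "wx": 0, "wy": 0, "wz": 0, "fingers": -0.4},
  ],
)

```text
t: 4.2
position: [588.5, 200.7, 122.7]
eef_rot: [179.9, 0.0, 111.8]
wrist_force: [0.3, -0.7, 0.4]
width: 25.4
grip_force: 0.0
```

Request:
play_rows(
  plan=[
    {"x": 0, "y": 0.007, "z": 0, "wx": 0, "wy": 0, "wz": 0, "fingers": -0.4},
    {"x": 0, "y": 0.014, "z": 0, "wx": 0, "wy": 0, "wz": 0, "fingers": -0.4},
    {"x": 0, "y": 0.014, "z": 0, "wx": 0, "wy": 0, "wz": 0, "fingers": -0.4},
  ],
)

```text
t: 4.45
position: [591.6, 202.0, 122.6]
eef_rot: [180.0, -0.0, 111.8]
wrist_force: [-0.1, 0.4, -0.4]
width: 25.4
grip_force: 0.1
```

```bash
python3 - <<'E'
from h import *
st();snap('wrist','w2');d=snap('side','d2')
E
```

```text
t 4.45 board [  8.4 -59.2 122.6] world [591.6 202.  122.6] rot [179.98  -0.   111.82] w 25.4 F [-0.1  0.4 -0.4]
```

Request:
play_rows(
  plan=[
    {"x": 0, "y": 0.005, "z": 0, "wx": 0, "wy": 0, "wz": 0, "fingers": -0.4},
    {"x": 0, "y": 0.01, "z": 0, "wx": 0, "wy": 0, "wz": 0, "fingers": -0.4},
    {"x": 0, "y": 0.01, "z": 0, "wx": 0, "wy": 0, "wz": 0, "fingers": -0.4},
  ],
)

```text
t: 4.8
position: [594.3, 203.1, 122.7]
eef_rot: [180.0, -0.0, 111.8]
wrist_force: [0.2, -0.9, 0.7]
width: 25.7
grip_force: 0.5
```

```bash
python3 - <<'E'
from h import *
st()
E
```

```text
t 4.8 board [ 11.4 -59.2 122.7] world [594.3 203.1 122.7] rot [180.    -0.   111.82] w 25.7 F [ 0.2 -0.9  0.7]
```

Request:
play_rows(
  plan=[
    {"x": 0, "y": 0.004, "z": 0, "wx": 0, "wy": 0, "wz": 0, "fingers": -0.4},
    {"x": 0, "y": 0.008, "z": 0, "wx": 0, "wy": 0, "wz": 0, "fingers": -0.4},
    {"x": 0, "y": 0.008, "z": 0, "wx": 0, "wy": 0, "wz": 0, "fingers": -0.4},
  ],
)

```text
t: 5.05
position: [594.3, 203.0, 122.6]
eef_rot: [-179.6, -0.0, 111.8]
wrist_force: [-9.4, -3.4, 7.0]
width: 25.6
grip_force: 5.4
```

```bash
python3 - <<'E'
from h import *
st();w=snap('wrist','w3');d=snap('side','d3')
A=np.hstack([cv2.resize(d['image'][70:270,140:360],(400,364)),cv2.copyMakeBorder(cv2.resize(w['image'],(400,300)),0,64,0,0,0)])
cv2.imwrite('pics/m3.png',A[:,:,::-1])
E
```

```text
t 5.05 board [ 11.4 -59.2 122.6] world [594.3 203.  122.6] rot [-1.7963e+02 -1.0000e-02  1.1184e+02] w 25.6 F [-9.4 -3.4  7. ]
```

View pics/m3.png

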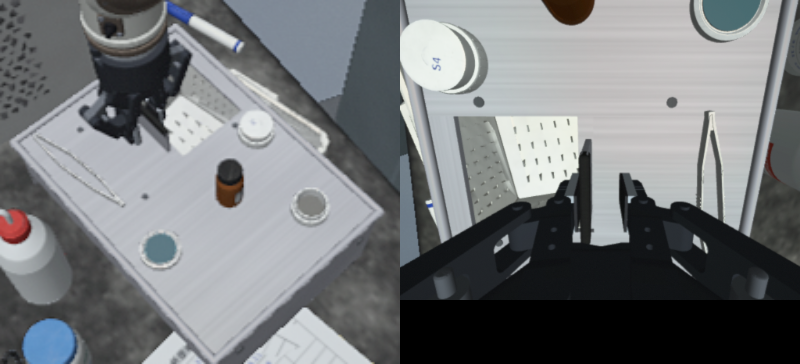

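The hatch is fully open against its stop (10 N), with the basket visible through the mouth. Next I back off, rise, and come down behind the vial.

Request:
play_rows(
  plan=[
    {"x": 0, "y": -0.018, "z": 0, "wx": 0, "wy": 0, "wz": 0, "fingers": -0.4},
    {"x": 0, "y": -0.018, "z": -0.13, "wx": 0, "wy": 0, "wz": 0, "fingers": -0.4},
    {"x": 0, "y": -0.018, "z": -0.26, "wx": 0, "wy": 0, "wz": 0, "fingers": -0.4},
    {"x": 0, "y": -0.018, "z": -0.3, "wx": 0, "wy": 0, "wz": 0, "fingers": -0.53},
    {"x": 0.1, "y": -0.03, "z": -0.3, "wx": 0, "wy": 0, "wz": 0, "fingers": -0.53},
    {"x": 0.22, "y": -0.05, "z": -0.3, "wx": 0, "wy": 0, "wz": 0, "fingers": -0.53},
    {"x": 0.34, "y": -0.074, "z": -0.3, "wx": 0, "wy": 0, "wz": 0, "fingers": -0.53},
    {"x": 0.44, "y": -0.074, "z": -0.3, "wx": 0, "wy": 0, "wz": 0, "fingers": -0.53},
    {"x": 0.517, "y": -0.074, "z": -0.3, "wx": 0, "wy": 0, "wz": 0, "fingers": -0.53},
    {"x": 0.517, "y": -0.074, "z": -0.3, "wx": 0, "wy": 0, "wz": 0, "fingers": -0.53},
    {"x": 0.517, "y": -0.074, "z": -0.2, "wx": 0, "wy": 0, "wz": 0, "fingers": -0.53},
    {"x": 0.517, "y": -0.074, "z": -0.1, "wx": 0, "wy": 0, "wz": 0, "fingers": -0.53},
    {"x": 0.517, "y": -0.074, "z": -0.02, "wx": 0, "wy": 0, "wz": 0, "fingers": -0.53},
    {"x": 0.517, "y": -0.074, "z": 0.02, "wx": 0, "wy": 0, "wz": 0, "fingers": -0.53},
    {"x": 0.517, "y": -0.074, "z": 0.02, "wx": 0, "wy": 0, "wz": 0, "fingers": -0.53},
  ],
)

```text
t: 6.4
position: [516.2, 338.3, 113.0]
eef_rot: [-179.7, 0.0, 111.8]
wrist_force: [-1.0, -0.2, 0.6]
width: 20.0
grip_force: 0.0
```

```bash
python3 - <<'E'
from h import *
st()
E
```

```text
t 6.4 board [-10.8  95.4 113. ] world [516.2 338.3 113. ] rot [-179.65    0.    111.79] w 20.0 F [-1.  -0.2  0.6]
```

Request:
play_rows(
  plan=[
    {"x": 0, "y": 0.011, "z": -0.01, "wx": 0, "wy": 0, "wz": 0, "fingers": -0.53},
    {"x": -0.015, "y": 0.011, "z": -0.01, "wx": 0, "wy": 0, "wz": 0, "fingers": -0.53},
    {"x": -0.03, "y": 0.011, "z": -0.01, "wx": 0, "wy": 0, "wz": 0, "fingers": -0.53},
    {"x": -0.045, "y": 0.007, "z": -0.01, "wx": 0, "wy": 0, "wz": 0, "fingers": -0.53},
    {"x": -0.06, "y": 0.002, "z": -0.01, "wx": 0, "wy": 0, "wz": 0, "fingers": -0.53},
    {"x": -0.08, "y": -0.004, "z": -0.01, "wx": 0, "wy": 0, "wz": 0, "fingers": -0.53},
    {"x": -0.1, "y": -0.01, "z": -0.01, "wx": 0, "wy": 0, "wz": 0, "fingers": -0.53},
    {"x": -0.12, "y": -0.016, "z": -0.01, "wx": 0, "wy": 0, "wz": 0, "fingers": -0.53},
    {"x": -0.14, "y": -0.022, "z": -0.01, "wx": 0, "wy": 0, "wz": 0, "fingers": -0.53},
    {"x": -0.16, "y": -0.028, "z": -0.01, "wx": 0, "wy": 0, "wz": 0, "fingers": -0.53},
    {"x": -0.18, "y": -0.034, "z": -0.01, "wx": 0, "wy": 0, "wz": 0, "fingers": -0.53},
    {"x": -0.2, "y": -0.04, "z": -0.01, "wx": 0, "wy": 0, "wz": 0, "fingers": -0.53},
    {"x": -0.2, "y": -0.04, "z": -0.01, "wx": 0, "wy": 0, "wz": 0, "fingers": -0.53},
  ],
)

```text
t: 7.48
position: [529.4, 278.1, 119.5]
eef_rot: [-180.0, 0.0, 111.8]
wrist_force: [-0.1, -0.2, -0.2]
width: 20.2
grip_force: 0.0
```

```bash
python3 - <<'E'
from h import *
st();w=snap('wrist','w4');d=snap('side','d4')
A=np.hstack([cv2.resize(d['image'][70:270,140:360],(400,364)),cv2.copyMakeBorder(cv2.resize(w['image'],(400,300)),0,64,0,0,0)])
cv2.imwrite('pics/m4.png',A[:,:,::-1])
E
```

```text
t 7.48 board [-20.9  34.6 119.5] world [529.4 278.1 119.5] rot [-1.7997e+02  3.0000e-02  1.1177e+02] w 20.2 F [-0.1 -0.2 -0.2]
```

View pics/m4.png

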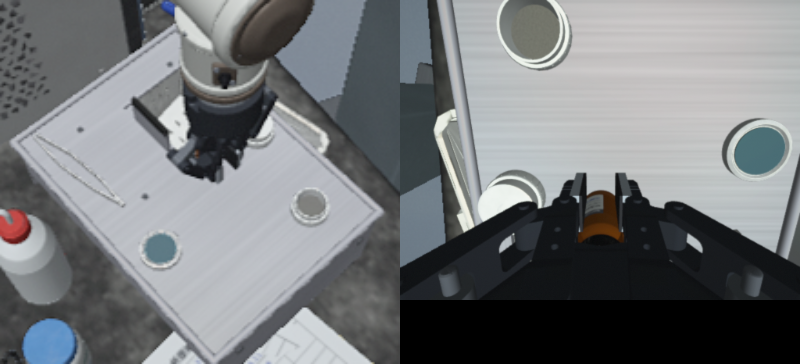

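The vial is upright and nested between the fingers at (602,215). I'll keep pushing.

Request:
play_rows(
  plan=[
    {"x": -0.02, "y": -0.009, "z": 0.005, "wx": 0, "wy": 0, "wz": 0, "fingers": -0.53},
    {"x": -0.04, "y": -0.018, "z": 0.005, "wx": 0, "wy": 0, "wz": 0, "fingers": -0.53},
    {"x": -0.06, "y": -0.027, "z": 0.005, "wx": 0, "wy": 0, "wz": 0, "fingers": -0.53},
    {"x": -0.08, "y": -0.036, "z": 0.005, "wx": 0, "wy": 0, "wz": 0, "fingers": -0.53},
    {"x": -0.1, "y": -0.045, "z": 0.005, "wx": 0, "wy": 0, "wz": 0, "fingers": -0.53},
    {"x": -0.12, "y": -0.054, "z": 0.005, "wx": 0, "wy": 0, "wz": 0, "fingers": -0.53},
    {"x": -0.14, "y": -0.054, "z": 0.005, "wx": 0, "wy": 0, "wz": 0, "fingers": -0.53},
    {"x": -0.16, "y": -0.054, "z": 0.005, "wx": 0, "wy": 0, "wz": 0, "fingers": -0.53},
    {"x": -0.16, "y": -0.054, "z": 0.005, "wx": 0, "wy": 0, "wz": 0, "fingers": -0.53},
    {"x": -0.16, "y": -0.054, "z": 0.005, "wx": 0, "wy": 0, "wz": 0, "fingers": -0.53},
  ],
)

```text
t: 8.42
position: [532.3, 228.5, 118.2]
eef_rot: [180.0, -0.0, 111.8]
wrist_force: [-0.5, -0.2, 0.2]
width: 20.0
grip_force: 0.0
```

```bash
python3 - <<'E'
from h import *
st();w=snap('wrist','w5');d=snap('side','d5')
A=np.hstack([cv2.resize(d['image'][70:270,140:360],(400,364)),cv2.copyMakeBorder(cv2.resize(w['image'],(400,300)),0,64,0,0,0)])
cv2.imwrite('pics/m5.png',A[:,:,::-1])
E
```

```text
t 8.42 board [-36.7 -12.5 118.2] world [532.3 228.5 118.2] rot [ 1.8000e+02 -1.0000e-02  1.1178e+02] w 20.0 F [-0.5 -0.2  0.2]
```

View pics/m5.png

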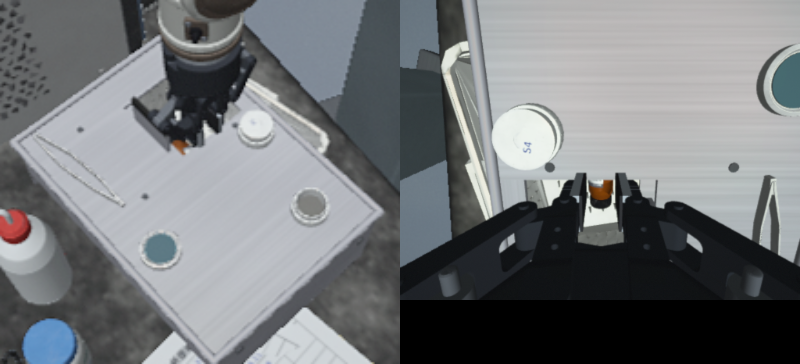

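The vial has dropped into the basket: it shows below the deck edge at (600,195). Now I'll cage cup A at board (-82,24) so I can shift it clear of the screw.

Request:
play_rows(
  plan=[
    {"x": 0, "y": 0, "z": -0.1, "wx": 0, "wy": 0, "wz": 0, "fingers": 0.22},
    {"x": 0, "y": 0, "z": -0.2, "wx": 0, "wy": 0, "wz": 0, "fingers": 0.22},
    {"x": 0.06, "y": -0.075, "z": -0.2, "wx": 0, "wy": 0, "wz": 0, "fingers": 0.22},
    {"x": 0.122, "y": -0.151, "z": -0.2, "wx": 0, "wy": 0, "wz": 0, "fingers": 0.22},
    {"x": 0.122, "y": -0.151, "z": -0.2, "wx": 0, "wy": 0, "wz": 0, "fingers": 0.22},
    {"x": 0.122, "y": -0.151, "z": -0.2, "wx": 0, "wy": 0, "wz": 0, "fingers": 0.22},
    {"x": 0.122, "y": -0.151, "z": -0.2, "wx": 0, "wy": 0, "wz": 0, "fingers": 0.22},
  ],
)

```text
t: 9.1
position: [476.8, 246.2, 178.3]
eef_rot: [180.0, 0.0, 111.9]
wrist_force: [0.4, 0.7, -0.5]
width: 52.0
grip_force: 0.0
```

```bash
python3 - <<'E'
from h import *
st()
E
```

```text
t 9.1 board [-81.6  24.5 178.3] world [476.8 246.2 178.3] rot [1.7996e+02 2.0000e-02 1.1186e+02] w 52.0 F [ 0.4  0.7 -0.5]
```

Request:
play_rows(
  plan=[
    {"x": 0, "y": 0, "z": 0.08, "wx": 0, "wy": 0, "wz": 0, "fingers": 0.22},
    {"x": 0, "y": 0, "z": 0.14, "wx": 0, "wy": 0, "wz": 0, "fingers": 0.22},
    {"x": 0, "y": 0, "z": 0.18, "wx": 0, "wy": 0, "wz": 0, "fingers": 0.22},
    {"x": 0, "y": 0, "z": 0.197, "wx": 0, "wy": 0, "wz": 0, "fingers": 0.22},
    {"x": 0, "y": 0, "z": 0.197, "wx": 0, "wy": 0, "wz": 0, "fingers": 0.22},
    {"x": 0, "y": 0.015, "z": 0.197, "wx": 0, "wy": 0, "wz": 0, "fingers": 0.22},
    {"x": 0, "y": 0.03, "z": 0.197, "wx": 0, "wy": 0, "wz": 0, "fingers": 0.22},
    {"x": 0, "y": 0.045, "z": 0.197, "wx": 0, "wy": 0, "wz": 0, "fingers": 0.22},
    {"x": 0, "y": 0.06, "z": 0.197, "wx": 0, "wy": 0, "wz": 0, "fingers": 0.22},
    {"x": 0, "y": 0.075, "z": 0.197, "wx": 0, "wy": 0, "wz": 0, "fingers": 0.22},
    {"x": 0, "y": 0.09, "z": 0.197, "wx": 0, "wy": 0, "wz": 0, "fingers": 0.22},
    {"x": 0, "y": 0.105, "z": 0.197, "wx": 0, "wy": 0, "wz": 0, "fingers": 0.22},
    {"x": 0, "y": 0.12, "z": 0.197, "wx": 0, "wy": 0, "wz": 0, "fingers": 0.22},
    {"x": 0, "y": 0.132, "z": 0.197, "wx": 0, "wy": 0, "wz": 0, "fingers": 0.22},
    {"x": 0, "y": 0.142, "z": 0.197, "wx": 0, "wy": 0, "wz": 0, "fingers": 0.22},
    {"x": 0, "y": 0.142, "z": 0.197, "wx": 0, "wy": 0, "wz": 0, "fingers": 0.22},
  ],
)

```text
t: 10.43
position: [516.6, 262.0, 119.1]
eef_rot: [180.0, 0.0, 111.8]
wrist_force: [0.7, -0.7, -0.2]
width: 51.9
grip_force: 0.0
```

```bash
python3 - <<'E'
from h import *
st();w=snap('wrist','w6');d=snap('side','d6')
A=np.hstack([cv2.resize(d['image'][70:270,140:360],(400,364)),cv2.copyMakeBorder(cv2.resize(w['image'],(400,300)),0,64,0,0,0)])
cv2.imwrite('pics/m6.png',A[:,:,::-1])
E
```

```text
t 10.43 board [-38.9  24.5 119.1] world [516.6 262.  119.1] rot [179.98   0.   111.82] w 51.9 F [ 0.7 -0.7 -0.2]
```

View pics/m6.png

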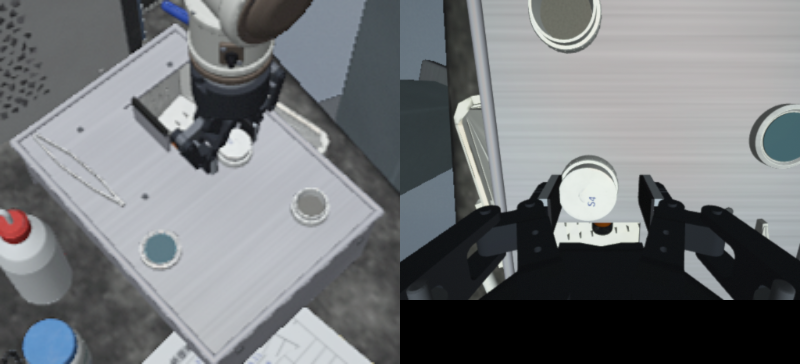

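Cup A is between the fingers at (589,190), against the front one. I'll measure its position.

```bash
python3 - <<'E'
from h import *
B=np.load('B.npy');w=load('w6')
print(w2b(B,ray(w,(589-400)*1.28,190*1.28,135)),w2b(B,ray(w,(564-400)*1.28,15*1.28,133)))
E
```

```text
[-45.19772882  27.86308683 135.        ] [-56.99372155 126.98801594 133.        ]
```

Request:
play_rows(
  plan=[
    {"x": 0, "y": -0.018, "z": 0, "wx": 0, "wy": 0, "wz": 0, "fingers": 0.22},
    {"x": 0.05, "y": -0.018, "z": 0, "wx": 0, "wy": 0, "wz": 0, "fingers": 0.22},
    {"x": 0.1, "y": -0.018, "z": 0, "wx": 0, "wy": 0, "wz": 0, "fingers": 0.22},
    {"x": 0.145, "y": -0.018, "z": 0, "wx": 0, "wy": 0, "wz": 0, "fingers": 0.22},
    {"x": 0.145, "y": -0.018, "z": 0, "wx": 0, "wy": 0, "wz": 0, "fingers": -0.4},
    {"x": 0.145, "y": -0.018, "z": 0, "wx": 0, "wy": 0, "wz": 0, "fingers": -0.4},
    {"x": 0.145, "y": -0.018, "z": 0, "wx": 0, "wy": 0, "wz": 0, "fingers": -0.4},
    {"x": 0.13, "y": -0.018, "z": 0, "wx": 0, "wy": 0, "wz": 0, "fingers": -0.4},
    {"x": 0.115, "y": -0.018, "z": 0, "wx": 0, "wy": 0, "wz": 0, "fingers": -0.4},
    {"x": 0.1, "y": -0.018, "z": 0, "wx": 0, "wy": 0, "wz": 0, "fingers": -0.4},
    {"x": 0.08, "y": -0.018, "z": 0, "wx": 0, "wy": 0, "wz": 0, "fingers": -0.4},
    {"x": 0.06, "y": -0.018, "z": 0, "wx": 0, "wy": 0, "wz": 0, "fingers": -0.4},
    {"x": 0.04, "y": -0.018, "z": 0, "wx": 0, "wy": 0, "wz": 0, "fingers": -0.4},
    {"x": 0.02, "y": -0.018, "z": 0, "wx": 0, "wy": 0, "wz": 0, "fingers": -0.4},
    {"x": 0, "y": -0.018, "z": 0, "wx": 0, "wy": 0, "wz": 0, "fingers": -0.4},
    {"x": -0.02, "y": -0.018, "z": 0, "wx": 0, "wy": 0, "wz": 0, "fingers": -0.4},
    {"x": -0.04, "y": -0.018, "z": 0, "wx": 0, "wy": 0, "wz": 0, "fingers": -0.4},
    {"x": -0.06, "y": -0.018, "z": 0, "wx": 0, "wy": 0, "wz": 0, "fingers": -0.4},
    {"x": -0.08, "y": -0.018, "z": 0, "wx": 0, "wy": 0, "wz": 0, "fingers": -0.4},
    {"x": -0.1, "y": -0.018, "z": 0, "wx": 0, "wy": 0, "wz": 0, "fingers": -0.4},
  ],
)

```text
t: 12.2
position: [522.3, 231.4, 119.0]
eef_rot: [-180.0, 0.0, 111.8]
wrist_force: [0.7, 0.1, 0.8]
width: 25.5
grip_force: 0.0
```

Request:
play_rows(
  plan=[
    {"x": -0.02, "y": 0, "z": 0, "wx": 0, "wy": 0, "wz": 0, "fingers": -0.4},
    {"x": -0.03, "y": 0, "z": 0, "wx": 0, "wy": 0, "wz": 0, "fingers": -0.4},
    {"x": -0.03, "y": 0, "z": 0, "wx": 0, "wy": 0, "wz": 0, "fingers": -0.4},
    {"x": -0.03, "y": 0, "z": 0, "wx": 0, "wy": 0, "wz": 0, "fingers": -0.4},
  ],
)

```text
t: 12.53
position: [525.5, 223.5, 119.0]
eef_rot: [-180.0, -0.0, 111.8]
wrist_force: [-0.3, 1.6, 0.3]
width: 25.7
grip_force: 0.0
```

```bash
python3 - <<'E'
from h import *
st();w=snap('wrist','w7');d=snap('side','d7')
A=np.hstack([cv2.resize(d['image'][70:270,140:360],(400,364)),cv2.copyMakeBorder(cv2.resize(w['image'],(400,300)),0,64,0,0,0)])
cv2.imwrite('pics/m7.png',A[:,:,::-1])
E
```

```text
t 12.53 board [-44.9 -14.6 119. ] world [525.5 223.5 119. ] rot [-1.7999e+02 -1.0000e-02  1.1180e+02] w 25.7 F [-0.3  1.6  0.3]
```

View pics/m7.png

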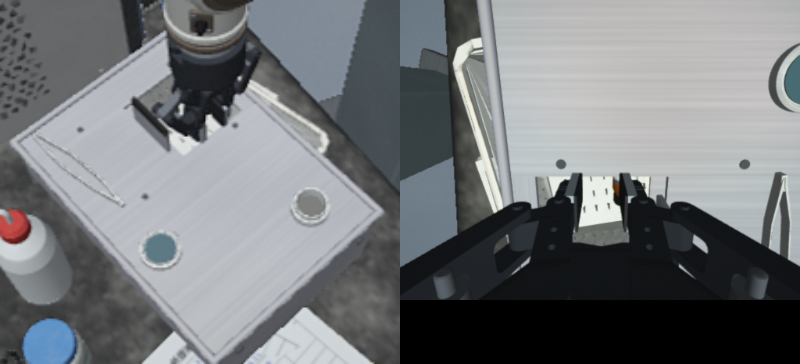

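Cup A is gone from the deck. Now I'll go over and behind cup B.

Request:
play_rows(
  plan=[
    {"x": 0, "y": 0, "z": -0.1, "wx": 0, "wy": 0, "wz": 0, "fingers": -0.4},
    {"x": 0, "y": 0, "z": -0.2, "wx": 0, "wy": 0, "wz": 0, "fingers": -0.4},
    {"x": 0.12, "y": -0.01, "z": -0.2, "wx": 0, "wy": 0, "wz": 0, "fingers": -0.4},
    {"x": 0.24, "y": -0.02, "z": -0.2, "wx": 0, "wy": 0, "wz": 0, "fingers": -0.4},
    {"x": 0.36, "y": -0.03, "z": -0.2, "wx": 0, "wy": 0, "wz": 0, "fingers": -0.4},
    {"x": 0.48, "y": -0.04, "z": -0.2, "wx": 0, "wy": 0, "wz": 0, "fingers": -0.4},
    {"x": 0.58, "y": -0.04, "z": -0.2, "wx": 0, "wy": 0, "wz": 0, "fingers": -0.4},
    {"x": 0.625, "y": -0.04, "z": -0.2, "wx": 0, "wy": 0, "wz": 0, "fingers": -0.4},
    {"x": 0.625, "y": -0.04, "z": -0.2, "wx": 0, "wy": 0, "wz": 0, "fingers": -0.4},
    {"x": 0.625, "y": -0.04, "z": -0.2, "wx": 0, "wy": 0, "wz": 0, "fingers": -0.4},
  ],
)

```text
t: 13.47
position: [444.5, 393.3, 178.9]
eef_rot: [-180.0, 0.0, 111.9]
wrist_force: [-0.2, 0.2, -0.1]
width: 25.6
grip_force: 0.0
```

```bash
python3 - <<'E'
from h import *
B=np.load('B.npy');st();d=snap('side','d8')
d0=load('d0')['image'].astype(int);im=d['image'].astype(int)
# mouth contents: warp board plane at z=40 and deck z=109 colour report
def patch(img,x,y,z,n=2):
    u,v=proj(d,b2w(B,(x,y,z))).round().astype(int);return img[v-n:v+n+1,u-n:u+n+1].reshape(-1,3).mean(0).round().astype(int).tolist()
for n,p in{'cupA old':(-82,24,120),'cupA shifted':(-45,28,130),'between':(-45,5,120),'vial':(-7.5,62,130),'disc':(89,58,117),'cupB rim':(-58,132,130)}.items():print(n,patch(d0,*p),patch(im,*p))
# cup B by Hough in the picture
g=cv2.cvtColor(cv2.resize(d['image'],None,fx=3,fy=3,interpolation=2),cv2.COLOR_RGB2GRAY)
c=cv2.HoughCircles(g,3,1.5,60,param1=120,param2=.75,minRadius=22,maxRadius=40)
if c is not None:
  for u,v,r in c[0]:
    b=w2b(B,ray(d,(u+.5)/3-.5,(v+.5)/3-.5,133))
    if abs(b[0])<130 and -160<b[1]<195:print(b.round(1),r)
E
```

```text
t 13.47 board [-56.9 173.2 178.9] world [444.5 393.3 178.9] rot [-1.7999e+02  4.0000e-02  1.1192e+02] w 25.6 F [-0.2  0.2 -0.1]
cupA old [223, 227, 227] [182, 185, 192]
cupA shifted [182, 185, 192] [180, 183, 190]
between [181, 184, 191] [179, 182, 189]
vial [94, 55, 28] [176, 179, 185]
disc [91, 118, 129] [89, 117, 127]
cupB rim [124, 125, 122] [103, 109, 117]
[ 91.8  62.2 133. ] 34.15
[-80.4 -62.9 133. ] 39.1
[-129.6   10.6  133. ] 39.1
[-55.3 133.4 133. ] 33.55
[ 102.8 -117.2  133. ] 37.45
[ -77.  -119.7  133. ] 35.8
[-86.6 160.5 133. ] 39.1
[110.8  -6.7 133. ] 37.45
[112.8 -69.8 133. ] 32.5
[-92.3  -8.5 133. ] 39.1
[116.  185.4 133. ] 39.1
[-22.8 -47.3 133. ] 35.8
[-84.9 101.4 133. ] 35.8
[   2.3 -119.5  133. ] 32.5
[-20.6 167.6 133. ] 39.1
[114.8  94.8 133. ] 30.85
[ 79.8 -48.7 133. ] 37.45
[-123.6  120.1  133. ] 37.45
[-121.2  183.4  133. ] 29.2
[ 20.9 -45.7 133. ] 39.1
[  46.4 -115.1  133. ] 39.1
[ 45.1 184.3 133. ] 39.1
[-98.1  50.1 133. ] 39.1
[112.4 145.6 133. ] 37.45
[-36.9   0.7 133. ] 37.45
[ 74.4 162.7 133. ] 37.45
[ 80.5  22.4 133. ] 39.1
[ 55.5  77.5 133. ] 37.45
[-32.1 102.1 133. ] 39.1
[-31.5 -95.5 133. ] 33.85
[ 13.8  -0.6 133. ] 39.1
[ 82.  111.5 133. ] 39.1
[ 54.3 -12.  133. ] 33.4
[ 17.4 157.2 133. ] 39.1
[-56.3  38.7 133. ] 39.1
```

Request:
play_rows(
  plan=[
    {"x": 0, "y": 0, "z": 0.08, "wx": 0, "wy": 0, "wz": 0, "fingers": -0.4},
    {"x": 0, "y": 0, "z": 0.15, "wx": 0, "wy": 0, "wz": 0, "fingers": -0.4},
    {"x": 0, "y": 0, "z": 0.2, "wx": 0, "wy": 0, "wz": 0, "fingers": -0.4},
    {"x": 0, "y": 0, "z": 0.2, "wx": 0, "wy": 0, "wz": 0, "fingers": -0.4},
    {"x": -0.02, "y": 0, "z": 0.2, "wx": 0, "wy": 0, "wz": 0, "fingers": -0.4},
    {"x": -0.035, "y": 0, "z": 0.2, "wx": 0, "wy": 0, "wz": 0, "fingers": -0.4},
    {"x": -0.05, "y": 0.001, "z": 0.2, "wx": 0, "wy": 0, "wz": 0, "fingers": -0.4},
    {"x": -0.065, "y": 0.002, "z": 0.2, "wx": 0, "wy": 0, "wz": 0, "fingers": -0.4},
    {"x": -0.085, "y": 0.004, "z": 0.2, "wx": 0, "wy": 0, "wz": 0, "fingers": -0.4},
    {"x": -0.105, "y": 0.006, "z": 0.2, "wx": 0, "wy": 0, "wz": 0, "fingers": -0.4},
    {"x": -0.125, "y": 0.008, "z": 0.2, "wx": 0, "wy": 0, "wz": 0, "fingers": -0.4},
    {"x": -0.145, "y": 0.01, "z": 0.2, "wx": 0, "wy": 0, "wz": 0, "fingers": -0.4},
    {"x": -0.165, "y": 0.012, "z": 0.2, "wx": 0, "wy": 0, "wz": 0, "fingers": -0.4},
    {"x": -0.185, "y": 0.014, "z": 0.2, "wx": 0, "wy": 0, "wz": 0, "fingers": -0.4},
    {"x": -0.205, "y": 0.016, "z": 0.2, "wx": 0, "wy": 0, "wz": 0, "fingers": -0.4},
    {"x": -0.225, "y": 0.018, "z": 0.2, "wx": 0, "wy": 0, "wz": 0, "fingers": -0.4},
    {"x": -0.245, "y": 0.02, "z": 0.2, "wx": 0, "wy": 0, "wz": 0, "fingers": -0.4},
    {"x": -0.265, "y": 0.022, "z": 0.2, "wx": 0, "wy": 0, "wz": 0, "fingers": -0.4},
    {"x": -0.285, "y": 0.024, "z": 0.2, "wx": 0, "wy": 0, "wz": 0, "fingers": -0.4},
    {"x": -0.3, "y": 0.026, "z": 0.2, "wx": 0, "wy": 0, "wz": 0, "fingers": -0.4},
  ],
)

```text
t: 15.18
position: [485.6, 311.9, 119.0]
eef_rot: [-180.0, 0.0, 111.8]
wrist_force: [0.5, 1.2, 0.0]
width: 25.7
grip_force: 0.3
```

```bash
python3 - <<'E'
from h import *
B=np.load('B.npy');st();w=snap('wrist','w9');snap('side','d9')
o=bot.observe();b=w2b(B,o['position'])
# column profile of wrist image along the line x=TCP x from y=TCP-50..TCP+40, at z=133
for dy in range(-60,50,6):
    u,v=proj(w,b2w(B,(b[0],b[1]+dy,133))).round().astype(int)
    print(dy,u,v,w['image'][v,u].tolist() if 0<=v<384 and 0<=u<512 else None)
E
```

```text
t 15.18 board [-49.   82.3 119. ] world [485.6 311.9 119. ] rot [-1.8000e+02  1.0000e-02  1.1181e+02] w 25.7 F [0.5 1.2 0. ]
-60 255 346 [19, 22, 23]
-54 255 337 [20, 22, 25]
-48 255 328 [21, 23, 26]
-42 255 318 [19, 21, 24]
-36 255 309 [109, 114, 112]
-30 255 299 [112, 118, 116]
-24 255 289 [121, 123, 115]
-18 255 279 [123, 126, 116]
-12 255 269 [121, 123, 114]
-6 255 259 [233, 238, 234]
0 255 248 [244, 248, 245]
6 255 237 [163, 169, 169]
12 255 226 [197, 203, 203]
18 255 214 [201, 206, 205]
24 255 202 [199, 203, 203]
30 255 190 [203, 205, 205]
36 255 178 [210, 211, 211]
42 255 165 [202, 201, 201]
48 255 153 [207, 206, 206]
```

Cup B is nested against the fingers. I'll keep pushing it to the mouth.

Request:
play_rows(
  plan=[
    {"x": -0.02, "y": 0.002, "z": 0, "wx": 0, "wy": 0, "wz": 0, "fingers": -0.4},
    {"x": -0.04, "y": 0.004, "z": 0, "wx": 0, "wy": 0, "wz": 0, "fingers": -0.4},
    {"x": -0.06, "y": 0.006, "z": 0, "wx": 0, "wy": 0, "wz": 0, "fingers": -0.4},
    {"x": -0.08, "y": 0.008, "z": 0, "wx": 0, "wy": 0, "wz": 0, "fingers": -0.4},
    {"x": -0.1, "y": 0.01, "z": 0, "wx": 0, "wy": 0, "wz": 0, "fingers": -0.4},
    {"x": -0.12, "y": 0.012, "z": 0, "wx": 0, "wy": 0, "wz": 0, "fingers": -0.4},
    {"x": -0.14, "y": 0.014, "z": 0, "wx": 0, "wy": 0, "wz": 0, "fingers": -0.4},
    {"x": -0.16, "y": 0.014, "z": 0, "wx": 0, "wy": 0, "wz": 0, "fingers": -0.4},
    {"x": -0.18, "y": 0.014, "z": 0, "wx": 0, "wy": 0, "wz": 0, "fingers": -0.4},
    {"x": -0.2, "y": 0.014, "z": 0, "wx": 0, "wy": 0, "wz": 0, "fingers": -0.4},
    {"x": -0.22, "y": 0.014, "z": 0, "wx": 0, "wy": 0, "wz": 0, "fingers": -0.4},
    {"x": -0.24, "y": 0.014, "z": 0, "wx": 0, "wy": 0, "wz": 0, "fingers": -0.4},
    {"x": -0.26, "y": 0.014, "z": 0, "wx": 0, "wy": 0, "wz": 0, "fingers": -0.4},
    {"x": -0.28, "y": 0.014, "z": 0, "wx": 0, "wy": 0, "wz": 0, "fingers": -0.4},
    {"x": -0.3, "y": 0.014, "z": 0, "wx": 0, "wy": 0, "wz": 0, "fingers": -0.4},
    {"x": -0.32, "y": 0.014, "z": 0, "wx": 0, "wy": 0, "wz": 0, "fingers": -0.4},
    {"x": -0.325, "y": 0.014, "z": 0, "wx": 0, "wy": 0, "wz": 0, "fingers": -0.4},
    {"x": -0.325, "y": 0.014, "z": 0, "wx": 0, "wy": 0, "wz": 0, "fingers": -0.4},
    {"x": -0.325, "y": 0.014, "z": 0, "wx": 0, "wy": 0, "wz": 0, "fingers": -0.4},
  ],
)

```text
t: 16.87
position: [525.5, 223.6, 119.0]
eef_rot: [-180.0, -0.0, 111.8]
wrist_force: [-0.6, 0.6, -0.8]
width: 25.4
grip_force: 0.0
```

Request:
play_rows(
  plan=[
    {"x": 0, "y": 0, "z": -0.1, "wx": 0, "wy": 0, "wz": 0, "fingers": -0.4},
    {"x": 0.05, "y": 0, "z": -0.2, "wx": 0, "wy": 0, "wz": 0, "fingers": -0.4},
    {"x": 0.15, "y": 0, "z": -0.25, "wx": 0, "wy": 0, "wz": 0, "fingers": -0.4},
    {"x": 0.22, "y": 0, "z": -0.25, "wx": 0, "wy": 0, "wz": 0, "fingers": -0.4},
    {"x": 0.22, "y": 0, "z": -0.25, "wx": 0, "wy": 0, "wz": 0, "fingers": -0.4},
    {"x": 0.22, "y": 0, "z": -0.25, "wx": 0, "wy": 0, "wz": 0, "fingers": -0.4},
  ],
)

```text
t: 17.37
position: [500.4, 285.8, 194.1]
eef_rot: [180.0, 0.0, 112.0]
wrist_force: [-0.0, -0.1, -0.2]
width: 25.2
grip_force: 0.0
```

```bash
python3 - <<'E'
from h import *
B=np.load('B.npy');st();w=snap('wrist','w10');d=snap('side','d10')
# coarse map of brightness on deck plane, board grid, from side camera (z=109)
def g(d,xs,ys,z):
    for y in ys:
        r=[]
        for x in xs:
            u,v=proj(d,b2w(B,(x,y,z))).round().astype(int)
            r.append('%4d'%d['image'][v,u].mean() if 0<=u<512 and 0<=v<384 else '   .')
        print('%5d'%y,''.join(r))
xs=range(-108,126,12)
print('wrist');print('     ',''.join('%4d'%x for x in xs));g(w,xs,range(170,-150,-10),109)
print('side');g(d,xs,range(170,-150,-10),109)
E
```

```text
t 17.37 board [-45.   52.5 194.1] world [500.4 285.8 194.1] rot [1.8000e+02 1.0000e-02 1.1196e+02] w 25.2 F [-0.  -0.1 -0.2]
wrist
      -108 -96 -84 -72 -60 -48 -36 -24 -12   0  12  24  36  48  60  72  84  96 108 120
  170  208 209 211 212 214 212 214 214 214 214 213 212 211 210 209 208 207 206 206 204
  160  204 204 206 206 207 208 210 212 213 213 213 211 210 209 207 207 206 206 204 203
  150  214 214 215 215 217 217 217 218 218 218 217 216 214 213 211 209 208 206 205 204
  140  210 210 212 213 216 217 219 220 222 223 223 223 223 222 221 220 219 218 216 214
  130  215 215 216 217 217 219 219 220 221 222 222 222 222 221 219 218 216 214 212 210
  120  208 208 207 209 209 210 211 213 214 214 215 215 215 214 213 212 211 208 207 205
  110  216 218 218 218 219 219 219 220 222 222 222 222 223 223 222 222 220 219 218 217
  100  209 210 210 211 211 211 211 213 213 215 216 217 217 217 217 216 215 214 211 209
   90  213 214 215 215 216 215 214 214 213 213 214 216 216 217 217 217 217 215 215 213
   80  214 215 215 213 213 211 210 210 211 212 213 215 217 218 219 219 210 210 216 214
   70  218 2
[... 3990 characters left out ...]
 184
  -70  191 181 151 141 150 224 225 179  43 110 189 185 186 184 186 187 197 188 189 181
  -80  186 184 160 156 122 123 122 119  44 109 188 187 185 185 185 185 186 187 189 190
  -90  185 179 159 158 123 129 117 127  42 106 187 188 186 185 185 185 182 186 189 191
 -100  185 183 158 123 124 124 125 126  42 191 188 188 186 185 184 186 188 188 189 184
 -110  189 190 190 192 191 192 194 197  41 193 191 191 192 191 192 191 190 191 189 180
 -120  186 184 185 163 184 184 185 184 185 185 186 187 188 188 116 188 187 184 186 187
 -130  187 187 185 185 185 185 185 185 184 184 186 186 187 187 189 189 189 173 186 189
 -140  187 187 186 185 186 184 184 184 185 184 187 187 189 189 189 191 189 189 188 176
```

The deck is clear: the vial and both cups are gone and the disc is unmoved. Next I straddle the tab to shut the hatch.

Request:
play_rows(
  plan=[
    {"x": -0.12, "y": 0.05, "z": 0, "wx": 0, "wy": 0, "wz": 0, "fingers": -0.4},
    {"x": -0.24, "y": 0.1, "z": 0, "wx": 0, "wy": 0, "wz": 0, "fingers": -0.4},
    {"x": -0.34, "y": 0.157, "z": 0, "wx": 0, "wy": 0, "wz": 0, "fingers": -0.4},
    {"x": -0.367, "y": 0.157, "z": 0, "wx": 0, "wy": 0, "wz": 0, "fingers": -0.4},
    {"x": -0.367, "y": 0.157, "z": 0, "wx": 0, "wy": 0, "wz": 0, "fingers": -0.4},
    {"x": -0.367, "y": 0.157, "z": 0, "wx": 0, "wy": 0, "wz": 0, "fingers": -0.4},
  ],
)

```text
t: 17.97
position: [585.1, 199.5, 193.2]
eef_rot: [-179.9, -0.1, 111.7]
wrist_force: [-1.3, 0.6, -0.2]
width: 25.9
grip_force: 0.0
```

```bash
python3 - <<'E'
from h import *
st()
E
```

```text
t 17.97 board [  1.6 -59.1 193.2] world [585.1 199.5 193.2] rot [-1.7990e+02 -5.0000e-02  1.1171e+02] w 25.9 F [-1.3  0.6 -0.2]
```

Now down around the tab, then slide it shut, stopping a little short of the end.

Request:
play_rows(
  plan=[
    {"x": 0, "y": 0, "z": 0.08, "wx": 0, "wy": 0, "wz": 0, "fingers": -0.4},
    {"x": 0, "y": 0, "z": 0.14, "wx": 0, "wy": 0, "wz": 0, "fingers": -0.4},
    {"x": 0, "y": 0, "z": 0.2, "wx": 0, "wy": 0, "wz": 0, "fingers": -0.4},
    {"x": 0, "y": 0, "z": 0.235, "wx": 0, "wy": 0, "wz": 0, "fingers": -0.4},
    {"x": 0, "y": 0, "z": 0.235, "wx": 0, "wy": 0, "wz": 0, "fingers": -0.4},
    {"x": 0, "y": -0.025, "z": 0.235, "wx": 0, "wy": 0, "wz": 0, "fingers": -0.4},
    {"x": 0, "y": -0.05, "z": 0.235, "wx": 0, "wy": 0, "wz": 0, "fingers": -0.4},
    {"x": 0, "y": -0.075, "z": 0.235, "wx": 0, "wy": 0, "wz": 0, "fingers": -0.4},
    {"x": 0, "y": -0.1, "z": 0.235, "wx": 0, "wy": 0, "wz": 0, "fingers": -0.4},
    {"x": 0, "y": -0.125, "z": 0.235, "wx": 0, "wy": 0, "wz": 0, "fingers": -0.4},
    {"x": 0, "y": -0.15, "z": 0.235, "wx": 0, "wy": 0, "wz": 0, "fingers": -0.4},
    {"x": 0, "y": -0.175, "z": 0.235, "wx": 0, "wy": 0, "wz": 0, "fingers": -0.4},
    {"x": 0, "y": -0.2, "z": 0.235, "wx": 0, "wy": 0, "wz": 0, "fingers": -0.4},
    {"x": 0, "y": -0.225, "z": 0.235, "wx": 0, "wy": 0, "wz": 0, "fingers": -0.4},
    {"x": 0, "y": -0.25, "z": 0.235, "wx": 0, "wy": 0, "wz": 0, "fingers": -0.4},
    {"x": 0, "y": -0.275, "z": 0.235, "wx": 0, "wy": 0, "wz": 0, "fingers": -0.4},
    {"x": 0, "y": -0.3, "z": 0.235, "wx": 0, "wy": 0, "wz": 0, "fingers": -0.4},
    {"x": 0, "y": -0.315, "z": 0.235, "wx": 0, "wy": 0, "wz": 0, "fingers": -0.4},
    {"x": 0, "y": -0.325, "z": 0.235, "wx": 0, "wy": 0, "wz": 0, "fingers": -0.4},
    {"x": 0, "y": -0.325, "z": 0.235, "wx": 0, "wy": 0, "wz": 0, "fingers": -0.4},
  ],
)

```text
t: 19.63
position: [494.0, 163.7, 123.1]
eef_rot: [-179.9, -0.0, 111.8]
wrist_force: [0.1, 1.1, 0.3]
width: 25.8
grip_force: 0.0
```

Request:
play_rows(
  plan=[
    {"x": 0, "y": -0.005, "z": 0, "wx": 0, "wy": 0, "wz": 0, "fingers": -0.4},
    {"x": 0, "y": -0.01, "z": 0, "wx": 0, "wy": 0, "wz": 0, "fingers": -0.4},
    {"x": 0, "y": -0.01, "z": 0, "wx": 0, "wy": 0, "wz": 0, "fingers": -0.4},
  ],
)

```text
t: 19.88
position: [491.9, 162.8, 123.2]
eef_rot: [-179.9, -0.0, 111.8]
wrist_force: [0.5, 0.0, -0.7]
width: 25.7
grip_force: 0.0
```

```bash
python3 - <<'E'
from h import *
st()
E
```

```text
t 19.88 board [-98.6 -58.5 123.2] world [491.9 162.8 123.2] rot [-1.7995e+02 -1.0000e-02  1.1183e+02] w 25.7 F [ 0.5  0.  -0.7]
```

Request:
play_rows(
  plan=[
    {"x": 0, "y": -0.004, "z": 0, "wx": 0, "wy": 0, "wz": 0, "fingers": -0.4},
    {"x": 0, "y": -0.008, "z": 0, "wx": 0, "wy": 0, "wz": 0, "fingers": -0.4},
    {"x": 0, "y": -0.008, "z": 0, "wx": 0, "wy": 0, "wz": 0, "fingers": -0.4},
  ],
)

```text
t: 20.13
position: [490.9, 162.3, 123.5]
eef_rot: [179.9, -0.0, 111.8]
wrist_force: [5.9, 2.0, -4.0]
width: 25.7
grip_force: 2.9
```

Request:
play_rows(
  plan=[
    {"x": 0, "y": -0.003, "z": 0, "wx": 0, "wy": 0, "wz": 0, "fingers": -0.4},
    {"x": 0, "y": -0.006, "z": 0, "wx": 0, "wy": 0, "wz": 0, "fingers": -0.4},
    {"x": 0, "y": -0.006, "z": 0, "wx": 0, "wy": 0, "wz": 0, "fingers": -0.4},
  ],
)

```text
t: 20.38
position: [490.8, 162.3, 123.5]
eef_rot: [179.6, -0.0, 111.8]
wrist_force: [12.3, 5.5, -11.2]
width: 25.7
grip_force: 6.9
```

```bash
python3 - <<'E'
from h import *
st()
E
```

```text
t 20.38 board [-99.9 -58.5 123.5] world [490.8 162.3 123.5] rot [ 1.7959e+02 -1.0000e-02  1.1179e+02] w 25.7 F [ 12.3   5.5 -11.2]
```

The hatch is against its shut stop at the expected position. I'll release, lift clear and check.

Request:
play_rows(
  plan=[
    {"x": 0, "y": 0.02, "z": 0, "wx": 0, "wy": 0, "wz": 0, "fingers": -0.4},
    {"x": 0, "y": 0.035, "z": 0, "wx": 0, "wy": 0, "wz": 0, "fingers": -0.4},
    {"x": 0, "y": 0.035, "z": 0, "wx": 0, "wy": 0, "wz": 0, "fingers": -0.4},
    {"x": 0, "y": 0.035, "z": -0.08, "wx": 0, "wy": 0, "wz": 0, "fingers": -0.4},
    {"x": 0, "y": 0.035, "z": -0.2, "wx": 0, "wy": 0, "wz": 0, "fingers": -0.4},
    {"x": 0, "y": 0.035, "z": -0.32, "wx": 0, "wy": 0, "wz": 0, "fingers": -0.4},
    {"x": 0.08, "y": -0.08, "z": -0.42, "wx": 0, "wy": 0, "wz": 0, "fingers": -0.4},
    {"x": 0.16, "y": -0.2, "z": -0.48, "wx": 0, "wy": 0, "wz": 0, "fingers": -0.4},
    {"x": 0.2, "y": -0.32, "z": -0.5, "wx": 0, "wy": 0, "wz": 0, "fingers": -0.4},
    {"x": 0.2, "y": -0.34, "z": -0.5, "wx": 0, "wy": 0, "wz": 0, "fingers": -0.4},
    {"x": 0.2, "y": -0.34, "z": -0.5, "wx": 0, "wy": 0, "wz": 0, "fingers": -0.4},
    {"x": 0.2, "y": -0.34, "z": -0.5, "wx": 0, "wy": 0, "wz": 0, "fingers": -0.4},
  ],
)

```text
t: 21.38
position: [371.1, 179.1, 274.0]
eef_rot: [179.9, 0.0, 111.8]
wrist_force: [0.7, -0.1, 0.6]
width: 25.6
grip_force: 0.0
```

```bash
python3 - <<'E'
from h import *
B=np.load('B.npy');st();w=snap('wrist','w11');d=snap('side','d11')
d0=load('d0')['image'];xs=range(-108,126,12)
for z,ys in((109,range(170,-150,-20)),):
  for y in ys:
    r=''
    for x in xs:
        u,v=proj(d,b2w(B,(x,y,z))).round().astype(int); r+='%4d'%d['image'][v,u].mean()
    print('%5d'%y,r)
# tab: profile along x at z=148 (y=-58): now vs start
for n,im in(('now',d['image']),('start',d0)):
    print(n,[(x,int(im[tuple(proj(d,b2w(B,(x,-58,146))).round().astype(int)[::-1])].mean())) for x in range(-106,-70,3)])
E
```

```text
t 21.38 board [-204.7    1.6  274. ] world [371.1 179.1 274. ] rot [1.7992e+02 3.0000e-02 1.1185e+02] w 25.6 F [ 0.7 -0.1  0.6]
  170  182 180 182 183 184 184 185 185 184 185 186 184 183 184 183 184 184 183 186 176
  150  181 182 180 180 184 183 182 185 183 186 183 184 182 183 181 182 182 184 183 176
  130  183 183 182 183 183 184 185 187 187 187 188 188 188 188 187 186 185 186 184 186
  110  185 185 184 183 184 186 185 186 187 187 189 189 189 189 188 189 188 188 187 178
   90  183 183 181 181 181 181 180 181 181 181 181 183 183 184 184 185 185 185 185 175
   70  187 186 186 187 184 183 182 182 182 181 182 182 184 184 186 178 109 156 157 189
   50  186 186 186 186 184 184 182 181 181 181 181 184 184 184 186 149 112 111 198 181
   30  187 187 187 186 185 184 181 180 180 180 179 181 183 183 184 186 187 186 186 179
   10  190 189 187 187 187 186 185 183 182 181 182 181 182 183 184 183 183 183 183 172
  -10  187 188 187 188 185 185 183 183 182 183 183 184 184 184 185 185 162 185 185 176
  -30  184 141 185 184 183 182 185 185 184 184 181 182 181 183 183 184 141 185 185 175
  -50   24 109 183 183 182 184 184 184 184 185 180 180 181 181 183 183 126 141 184 185
  -70   38 108 172 183 182 182 183 183 184 185 184 180 183 180 182 183 193 183 185 176
  -90   41 108 182 181 180 180 180 182 181 182 183 184 181 181 181 180 178 182 185 187
 -110   41 186 186 188 187 187 188 191 178 189 187 187 188 188 188 187 187 186 185 175
 -130  183 183 181 181 181 181 182 180 180 180 181 182 182 183 184 184 185 169 181 186
now [(-106, 115), (-103, 176), (-100, 186), (-97, 167), (-94, 73), (-91, 40), (-88, 24), (-85, 20), (-82, 108), (-79, 108), (-76, 105), (-73, 100)]
start [(-106, 115), (-103, 177), (-100, 188), (-97, 164), (-94, 162), (-91, 100), (-88, 40), (-85, 34), (-82, 80), (-79, 110), (-76, 108), (-73, 105)]
```

```bash
python3 -c "
from bench import bot
print(bot.close_job())"
```

```text
the job is handed in; nothing more can be done
None
```

I opened the hatch fully, pushed the vial and both cups along the deck into the basket, slid the hatch back against its shut stop and left the disc where it was; the job is handed in at about 21 s, with no verdict shown.

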